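Tip the tin opener out of the tall pot

ROBOT

A 6-joint arm with a two-finger parallel gripper is mounted at the origin on the work surface. World frame = base frame: x ahead of the robot, y to its left, z up, the work surface at z = 0. Lengths are in m, angles in degrees, forces in N, time in s.
With the tool pointing down it reaches from about 0.35 to 0.875 m from the base axis. Payload 4.2 kg.
Tool frame: the origin (TCP) lies on the front face of the gripper's body, between the roots of the fingers; the fingertips stand finger_overhang ahead of it and the grasp point (between the pads) lies 51 mm ahead of it (finger_overhang is the distance from the TCP to the fingertips, in m); z points along the fingers, y is the line along which they close (so a half turn about z gives the same grasp; the last joint's range is limited). The gripper opens to 87 mm and grips with 3 to 60 N. Pads are 19 mm wide; open, the fingers measure 117 mm over their backs; the gripper's body (75 mm by 190 mm) begins 51 mm behind the grasp point.
Start: joints at [84.947, 22.042, 0.453, 0, -68.411, -14.817], TCP at [0.212, 0.588, 0.292] pointing down, gripper open.
Joint ranges: [-179.83, 179.83], [-69.29, 118.12], [-61.27, 80.66], [-181.25, 117.63], [-171.15, -9.14], [-177.46, 177.46]. Speed limits (degrees/s): [159.86, 159.86, 180, 180, 180, 180].

INTERFACE

Orientations are given as a 3x3 rotation matrix whose columns are the frame's x, y, z axes.
In Python, from station import sense, capture, camera_model, finish_job, finger_overhang gives the robot as it stands. The module is installed in compiled form; this text tells all that it offers.
- The arm moves only by the tool jog_arm, never from a script. Its argument "rows" is a list that holds one entry, the list of rows, each a list of 4 numbers: the shift along the tool's x, y, z in m, then the turn about the tool's z in rad. A call has 1 to 20 rows; each row shifts and turns the commanded pose from where the row before left it, along the tool's axes as they then stand; what a row does not reach is not made up. A row lasts 1/8 s, in which the tool goes at most 62.5 mm and 10.7 degrees, less where a joint would pass 70% of its speed; a pose out of reach is approached as far as the arm can. A call is refused whole if a number of a shift passes 0.0625 or a number of a turn 0.188, either way. A call with a gripper value outside its range is refused whole. "claw" is the opening, from 0 (shut) to 1 (fully open), set as the call begins (left out, the last holds). The fingers move at their own pace and stop on an object; the grip force is fixed at half the most. Time passes only in rows, so rows that do not move let the fingers close. It gives the time, the measured TCP pose, the force, the opening and the grip force at its end, in the units of the state.
- sense(): the state, without advancing time (a new reading comes with each control period).
- capture(name): name is "scene" or "side" or "wrist"; returns the picture (400x640x3 uint8, red, green, blue); there is no depth.
- camera_model(name): a dict with "fovy" (degrees; the focal length in pixels is half the picture's height over the tangent of half this angle, whatever the lens; pixels are square), "cx", "cy" (the principal point, pixels), "eye" and "rotation" of the camera in the world. Camera axes: x right, y down, z forward; pixel columns grow to the right and rows downward; lengths in m; the calibration is good to about 2 mm. A picture is of the moment at which its call begins: read the wrist's pose just before it. camera_model takes no time and is no camera call; for the wrist camera it gives the pose at the moment of the call.
- finish_job(): hands the job in; it is judged then, once.
The state is a dict: "time_s": time; "joints": joint angles; "joint_velocities": joint speeds; "effort": joint torques, N m; "tcp_pos": TCP position; "ee_rot": TCP orientation; "wrist_force": force on the tool from outside, world axes, zero at the start; "moment": the same for the moment, N m; "gripper_width": opening from 0.0 (shut) to 1.0 (fully open); "gripper_force": force on a finger pad.
Only numpy, scipy, OpenCV 4.12 (cv2) and the standard library are available. Lean on these libraries where they do the work, as an engineer would, in place of code of your own. Each camera call takes 0.05 s, during which the arm holds its last target. There are 200 camera calls.

TASK

The tin opener has dropped to the bottom of the tall, narrow, clear blue pot, too deep to reach. Tip the pot with its mouth held low over the shallow grey tray (no more than a hand's breadth, so the opener does not fall) until the opener slides out and lies in the tray, then stand the empty pot upright again where it was. Do not push or knock over the tin, the paint cup, the spoon or the block.

Things in the scene. Friction and masses are not known exactly. Their poses are not given: they have to be found in the camera images.
- pot_mid (a point): The tall narrow pot: square tube of clear blue plastic, 56 x 56 mm outside, 180 mm tall, walls and floor 3 mm, open at the top, loose, about 0.2 kg. Point at the centre of the pot, 90 mm above its underside; z points from floor to mouth, x and y are the normals of its flat sides. It starts upright on the shelf (this point at z = 0.09), turned by up to 0.6 rad. Inside it is 50 x 50 mm and 177 mm deep.
- opener_mid (a point): The tin opener: wooden handle 26 x 20 x 48 mm and a flat steel blade 13 mm wide with a bent tip, 88 mm long in all, about 60 g, loose. Point half-way along its length, z points from the handle's end to the blade. It starts standing in the pot on its handle, its tip about 90 mm below the pot's mouth, and may lean or slide within the pot. It is smooth: on the pot's wall it begins to slide at a slope of roughly 12 to 22 degrees, which differs from one start to the next.
- tray_mid (a point): The shallow tray, grey plastic, 220 mm (its x) by 165 mm (its y) outside, 18 mm high, walls and floor 4 mm, fixed to the shelf. Point at the centre of its inner floor, 4 mm above the shelf; turned by up to 0.4 rad. (A fixed drawer organizer 190 mm high stands well clear on the left, beyond y = 0.5.)
- tin: Bystander: closed steel litre tin with paper label, 104 mm across, 124 mm tall, about 1.1 kg, loose; origin at the centre of its underside.
- cup: Bystander: orange plastic paint cup with twist cap, 70 mm across, 87 mm tall, loose; origin at the centre of its underside.
- spoon: Bystander: stainless mixing spoon lying flat, 260 mm long, loose; origin on its underside near the middle, x along its length.
- block: Bystander: wooden block 70 x 45 x 30 mm, loose; origin at the centre of its underside.
- opener: The tin opener's body, as above; origin at the end of its handle, z along it towards the blade.
There are look-alikes about, which are no part of the job. What is meant by the part that bears pot_mid is not yellow, and is the larger of those in its own colour.

How it is judged (in metres and radians):
On the way:
1. the opener has slid out of the pot and lies in the tray (x of opener_mid in the frame of tray_mid between -0.106 and 0.106 m and y of opener_mid in the frame of tray_mid between -0.0785 and 0.0785 m and z of opener_mid in the frame of tray_mid below 0.035 m and distance between opener_mid and pot_mid above 0.11 m), for 0.3 s.
At the end, for the whole second after the job is handed in: The opener lies in the tray (its middle inside the tray's walls and less than 35 mm above the tray floor) and the empty pot stands upright on the shelf (within 0.08 rad of vertical, its foot on the shelf), within 60 mm of where it stood, released (x of opener_mid in the frame of tray_mid between -0.106 and 0.106 m and y of opener_mid in the frame of tray_mid between -0.0785 and 0.0785 m and z of opener_mid in the frame of tray_mid below 0.035 m and angle between pot_mid's own z axis and vertical below 0.08 rad and height (world z) of pot_mid between 0.084 and 0.096 m and distance of pot_mid from where it was at the start of the episode below 0.06 m); the robot touches nothing.
It fails at once if the opener falls from a height: it is outside the pot and not held, its middle more than 140 mm above the shelf (distance between opener_mid and pot_mid above 0.105 m and height (world z) of opener_mid above 0.14 m and contact force between the fingers and opener below 0.1 N).
It fails at once if the tin is shoved or knocked over (distance of tin from where it was at the start of the episode above 0.03 m).
It fails at once if the cup is shoved or knocked over (distance of cup from where it was at the start of the episode above 0.03 m).
It fails at once if the spoon is shoved or knocked over (distance of spoon from where it was at the start of the episode above 0.03 m).
It fails at once if the block is shoved or knocked over (distance of block from where it was at the start of the episode above 0.03 m).
It also fails if it takes over 54 s, if anything falls off the work surface, if the arm or the gripper's body presses on something with over 40 N, if the wrist force passes 120 N, or if a joint passes its speed limit or range.

## Working session

There is one attempt and no reset: what is moved stays moved. The work goes in short steps, Python scripts to look and compute and a tool call to move; the robot and the scene stay as the last step left them, time stands still between calls to the robot, and variables do not carry over. Pictures are saved under pics/ and viewed, at most 13 in all, crops included, and the job is handed in when it is done.

Besides the shell and the picture viewer there is one more tool, called after "Request:" by a JSON object that holds its "method" and its "body". jog_arm: Moves the arm, as the interface text tells. Its arguments: {"type":"object","properties":{"rows":{"type":"array"},"claw":{"type":"number"}},"required":["rows"]}

```bash
mkdir -p pics; ls; python3 - <<'E'
from station import *
import cv2,numpy as np
np.set_printoptions(precision=4,suppress=True)
print(sense()); print(finger_overhang if not callable(finger_overhang) else finger_overhang())
for n in ("scene","side"):
    print(n,camera_model(n))
    cv2.imwrite(f"pics/{n}0.png",cv2.resize(capture(n)[:,:,::-1],(800,500),interpolation=cv2.INTER_CUBIC))
E
```

```text
pics
{'time_s': 0.0, 'joints': array([ 84.9477,  22.0917,   0.3796,  -0.0286, -68.4102, -14.8164]), 'joint_velocities': array([ 0.0723,  0.0505,  0.0139, -0.1073,  0.0161,  0.0073]), 'effort': array([ -0.0011, -39.0663,  18.7406,   4.2198,   0.0109,  -0.0002]), 'tcp_pos': array([0.2122, 0.5874, 0.2911]), 'ee_rot': array([[ 0.9404, -0.34  , -0.0006],
       [-0.34  , -0.9404, -0.0021],
       [ 0.0001,  0.0022, -1.    ]]), 'wrist_force': array([-0.2011,  0.0356,  0.3636]), 'moment': array([-0.0273, -0.0166,  0.0015]), 'gripper_force': 0.0, 'gripper_width': 1.0016512792111312}
0.0697
scene {'fovy': 50.61134517869629, 'cx': 316.19568854568956, 'cy': 199.5672123708652, 'eye': array([1.1883, 0.4842, 0.8363]), 'rotation': array([[-0.7021,  0.4696, -0.5353],
       [ 0.7121,  0.4685, -0.523 ],
       [ 0.0051, -0.7483, -0.6633]])}
side {'fovy': 44.28417380801345, 'cx': 317.24957666897586, 'cy': 189.09114072691645, 'eye': array([0.5333, 0.8516, 1.0212]), 'rotation': array([[-0.998 , -0.0319,  0.0539],
       [-0.0608,  0.7003, -0.7113],
       [-0.015 , -0.7131, -0.7009]])}
```

View pics/scene0.png

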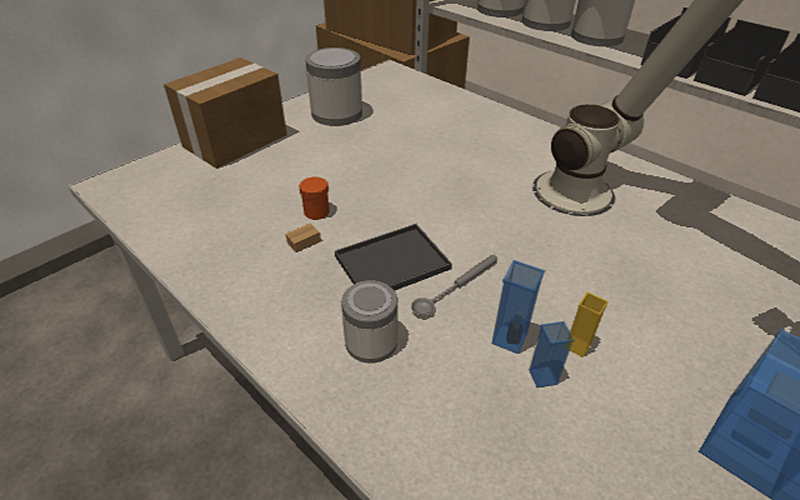

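View pics/side0.png

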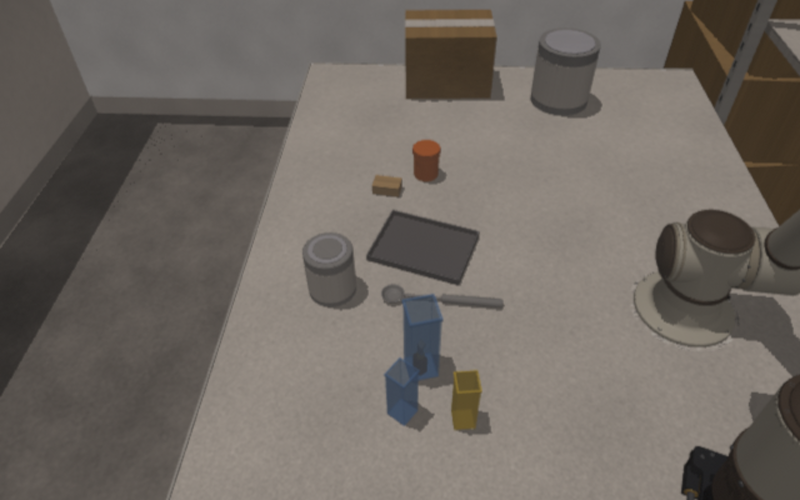

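The large blue pot (scene ~(518,305) in the 800 px view, with the dark opener inside) stands next to a small blue pot and a yellow one. The tray is at (393,258), the tin at (370,320) and the spoon at (455,285). Next I'll enlarge the pot for its corners.

```bash
cat > h.py <<'E'
import numpy as np, cv2
from station import *
np.set_printoptions(precision=4,suppress=True)
def onplane(n,px,z,m=None):
    m=m or camera_model(n); f=200/np.tan(np.radians(m["fovy"]/2))
    p=np.atleast_2d(px).astype(float)
    d=np.c_[(p[:,0]-m["cx"])/f,(p[:,1]-m["cy"])/f,np.ones(len(p))]@m["rotation"].T
    return m["eye"]+d*((z-m["eye"][2])/d[:,2])[:,None]
def proj(n,P,m=None):
    m=m or camera_model(n); f=200/np.tan(np.radians(m["fovy"]/2))
    c=(np.atleast_2d(P)-m["eye"])@m["rotation"]
    return c[:,:2]/c[:,2:]*f+[m["cx"],m["cy"]]
E
python3 - <<'E'
from h import *
a=capture("scene")[195:325,370:500,::-1]; b=capture("side")[225:355,290:420,::-1]
cv2.imwrite("pics/crop.png",np.hstack([cv2.resize(i,(400,400),interpolation=cv2.INTER_CUBIC) for i in(a,b)]))
s=.8
P=lambda n,l,z:print(n,z,onplane(n,np.array(l)*s,z)[:,:2].round(3).tolist())
P("scene",[(336,257),(417,227),(450,263),(366,293)],.018) # tray rim
P("side",[(394,213),(479,235),(461,282),(369,259)],.018)
P("scene",[(370,297)],.124);P("side",[(329,245)],.124)
P("scene",[(314,184)],.087);P("side",[(426,148)],.087)
P("scene",[(303,233)],.03)
P("side",[(387,181)],.03)
P("scene",[(424,308),(494,260)],.01);P("side",[(390,294),(501,303)],.01)
P("scene",[(735,370),(700,455)],.0)
P("side",[(402,420),(464,428)],.0)
P("scene",[(545,385),(578,354)],.0)
E
```

```text
scene 0.018 [[0.643, -0.239], [0.431, -0.182], [0.473, -0.04], [0.672, -0.107]]
side 0.018 [[0.622, -0.247], [0.419, -0.18], [0.463, -0.032], [0.668, -0.091]]
scene 0.124 [[0.74, -0.018]]
side 0.124 [[0.74, -0.027]]
scene 0.087 [[0.552, -0.421]]
side 0.087 [[0.55, -0.419]]
scene 0.03 [[0.651, -0.348]]
side 0.03 [[0.646, -0.353]]
scene 0.01 [[0.611, 0.005], [0.387, 0.02]]
side 0.01 [[0.614, 0.002], [0.379, 0.016]]
scene 0.0 [[0.303, 0.526], [0.522, 0.545]]
side 0.0 [[0.573, 0.29], [0.461, 0.3]]
scene 0.0 [[0.587, 0.287], [0.481, 0.294]]
```

View pics/crop.png

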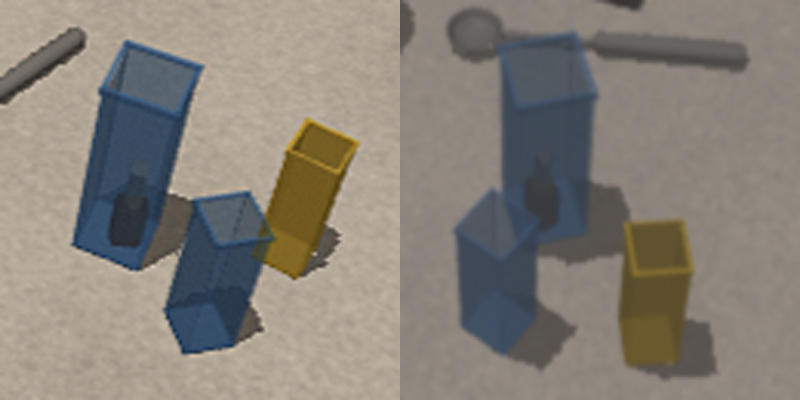

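The crop shows the pot's rim corners clearly: scene crop (126,41),(203,66),(180,111),(101,93), and side crop (100,46),(176,34),(197,95),(119,109). The opener's handle is at the bottom.

```bash
python3 - <<'E'
from h import *
k=130/400
for n,l,o in(("scene",[(126,41),(203,66),(180,111),(101,93)],(370,195)),("side",[(100,46),(176,34),(197,95),(119,109)],(290,225))):
    p=onplane(n,np.array(l)*k+o,.18)[:,:2]; d=np.roll(p,-1,0)-p
    print(p.tolist(),p.mean(0),np.linalg.norm(d,axis=1),np.degrees(np.arctan2(d[:,1],d[:,0]))%90)
t=np.array([[[.643,-.239],[.431,-.182],[.473,-.04],[.672,-.107]],[[.622,-.247],[.419,-.18],[.463,-.032],[.668,-.091]]])
for q in t: print(q.mean(0),[np.degrees(np.arctan2(*(v[::-1])))for v in(q[0]-q[1],q[3]-q[2],q[2]-q[1])])
for n,l,o in(("scene",[(75,243),(138,270)],(370,195)),("scene",[(183,353),(237,345),(166,308)],(370,195)),("side",[(188,231),(138,245)],(290,225))):
    print(onplane(n,np.array(l)*k+o,.0)[:,:2].tolist())
E
```

```text
[[0.5270142518831239, 0.1415792217835039], [0.5096143098242144, 0.19705796953768928], [0.560364076987796, 0.21075109896920835], [0.5849573842861582, 0.1607765772106476]] [0.5455 0.1775] [0.0581 0.0526 0.0557 0.061 ] [17.4131 15.0998 26.2026 18.3307]
[[0.5766707021958479, 0.15746733126792378], [0.522427434768175, 0.1436395405191464], [0.506876786326135, 0.19816924259564395], [0.5605654805430457, 0.21295287500312787]] [0.5416 0.1781] [0.056  0.0567 0.0557 0.0578] [14.3013 15.917  15.3953 16.1859]
[ 0.5548 -0.142 ] [np.float64(-15.049102005769782), np.float64(-18.60752595016084), np.float64(73.52311860631204)]
[ 0.543  -0.1375] [np.float64(-18.265435176944937), np.float64(-16.05607659939843), np.float64(73.44292862436335)]
[[0.5748772721832032, 0.15877639844768793], [0.5614042376144746, 0.21058213602490655]]
[[0.6017313557336534, 0.2789567556098034], [0.5669906175771123, 0.30397085906869054], [0.5764025231926667, 0.24692182813657948]]
[[0.5072328958676939, 0.19215729926614666], [0.5458419450797742, 0.20676831837277898]]
```

Request:
{"method": "jog_arm", "body": {"rows": [[[0,0,-0.06,0],[0,0,-0.06,0],[0,0,-0.06,0],[0,0,-0.06,0]]]}}

```text
time_s: 0.7
tcp_pos: [0.2123, 0.5873, 0.5343]
ee_rot: [[0.941, -0.34, -0.0], [-0.34, -0.941, 0.0], [-0.0, -0.0, -1.0]]
wrist_force: [0.0, 1.3, 0.6]
gripper_width: 1.002
gripper_force: 0.0
```

Request:
{"method": "jog_arm", "body": {"rows": [[[0,-0.06,0,0],[0,-0.06,0,0],[0,-0.06,0,0],[0,-0.06,0,0],[0,-0.06,0,0],[0,-0.06,0,0],[0,-0.06,0,0],[0,-0.06,0,0]]]}}

```text
time_s: 1.7
tcp_pos: [0.3035, 0.8438, 0.4308]
ee_rot: [[0.94, -0.335, 0.062], [-0.34, -0.929, 0.142], [0.01, -0.155, -0.988]]
wrist_force: [-0.1, -0.3, 1.2]
gripper_width: 0.998
gripper_force: 0.0
```

```bash
python3 -c "
from h import *
s=sense();print(s)"
```

```text
{'time_s': 1.7, 'joints': array([  81.081 ,   55.5322,   80.5646,    2.3546, -106.3804,  -10.1038]), 'joint_velocities': array([-0.8688,  9.6976,  0.2162,  3.7204, 25.3721,  1.544 ]), 'effort': array([ -0.0122, -63.6313,  18.4888,   4.1156,   0.0465,  -0.0056]), 'tcp_pos': array([0.3035, 0.8438, 0.4308]), 'ee_rot': array([[ 0.9402, -0.3348,  0.0622],
       [-0.3404, -0.9295,  0.1422],
       [ 0.0102, -0.1548, -0.9879]]), 'wrist_force': array([-0.1251, -0.3301,  1.1981]), 'moment': array([-0.3159,  0.1537,  0.0168]), 'gripper_force': 0.0, 'gripper_width': 0.9975965881558553}
```

Request:
{"method": "jog_arm", "body": {"rows": [[[0,0,0,0],[0,0.06,0,0],[0,0.06,0,0],[0,0,0,0]]]}}

```text
time_s: 2.2
tcp_pos: [0.279, 0.7814, 0.4272]
ee_rot: [[0.94, -0.335, 0.061], [-0.34, -0.931, 0.134], [0.012, -0.147, -0.989]]
wrist_force: [0.4, 0.5, 1.1]
gripper_width: 0.998
gripper_force: 0.0
```

Request:
{"method": "jog_arm", "body": {"rows": [[[0,0.06,0,0],[0,0.06,0,0],[0,0,0,0]]]}}

```text
time_s: 2.58
tcp_pos: [0.2396, 0.6723, 0.41]
ee_rot: [[0.94, -0.335, 0.062], [-0.34, -0.93, 0.138], [0.011, -0.151, -0.988]]
wrist_force: [-0.2, 1.0, 1.9]
gripper_width: 1.001
gripper_force: 0.0
```

```bash
python3 -c "
from h import *
s=sense();print(s['joints'],s['tcp_pos'],s['ee_rot'])"
```

```text
[ 84.2339  24.9332  19.9513   2.7987 -76.77   -14.5226] [0.2396 0.6723 0.41  ] [[ 0.9403 -0.3348  0.0617]
 [-0.3402 -0.9301  0.1381]
 [ 0.0112 -0.1508 -0.9885]]
```

Pushing against the reach limit tilts the tool, and the tilt stays. With a tilted tool, a turn about its z tips the pot. I'll fit the arm's kinematics to see which tilt works at the pot.

```bash
cat > kin.py <<'E'
import numpy as np
from scipy.optimize import least_squares
from scipy.spatial.transform import Rotation as R
def fk(q,p):
    h,a1,L1,a2,L2,d6=p
    q=np.radians(q)
    Ry=lambda a:R.from_euler('y',a); Rx=lambda a:R.from_euler('x',a); Rz=lambda a:R.from_euler('z',a)
    r=Rz(q[0]); P=np.array([0,0,h])+r.apply([a1,0,0])
    r=r*Ry(q[1]); P=P+r.apply([0,0,L1])
    r=r*Ry(-q[2]); P=P+r.apply([L2,0,a2])
    r=r*Rx(S4*q[3])*Ry(-q[4]); P=P+r.apply([d6,0,0])
    # tool z = x axis of r
    r=r*Rx(S6*q[5])
    return P,r
S4=1;S6=1
data=[([84.9477,22.0917,.3796,-.0286,-68.4102,-14.8164],[.2122,.5874,.2911]),
([81.081,55.5322,80.5646,2.3546,-106.3804,-10.1038],[.3035,.8438,.4308]),
([84.2339,24.9332,19.9513,2.7987,-76.77,-14.5226],[.2396,.6723,.41])]
s=least_squares(lambda p:np.concatenate([fk(q,p)[0]-x for q,x in data]),[.3,.05,.4,.02,.4,.2])
P=s.x
if __name__=="__main__":
    print(P.round(4),s.fun.round(4))
    for q,x in data: print(fk(q,P)[1].as_matrix().round(3).tolist())
E
python3 kin.py
```

```text
[-0.9923  0.3427  0.3605 -0.3932  0.3552 -1.4679] [-0.1542  0.076   0.0218 -0.1056  0.0441  0.0251 -0.1095 -0.0787 -0.0469]
[[0.0, -0.985, -0.17], [-0.002, -0.17, 0.985], [-1.0, 0.0, -0.002]]
[[-0.016, -0.999, -0.034], [0.154, -0.036, 0.987], [-0.988, 0.01, 0.155]]
[[-0.033, -0.989, -0.142], [0.148, -0.145, 0.978], [-0.988, 0.011, 0.151]]
```

```bash
sed -i "s/h,a1,L1,a2,L2,d6=p/h,a1,L1,a2,L2,d6,b=p/; s/P=np.array(\[0,0,h\])+r.apply(\[a1,0,0\])/P=np.array([0,0,h])+r.apply([a1,b,0])/; s/S4=1;/S4=-1;/; s/,\.4,\.2\])/,.4,.2,-.16])/" kin.py; python3 kin.py
cat >> kin.py <<'E'
lo=np.array([-179.83,-69.29,-61.27,-181.25,-171.15,-177.46]);hi=np.array([179.83,118.12,80.66,117.63,-9.14,177.46])
E
```

```text
[ 0.1471 -0.0406  0.5949  0.0259  0.4434  0.2672 -0.1588] [-0.0009  0.0004  0.0001  0.0003  0.0001  0.0001  0.0006 -0.0005 -0.0002]
[[-0.001, -0.986, -0.169], [-0.002, -0.169, 0.986], [-1.0, 0.001, -0.002]]
[[0.062, -0.998, -0.011], [0.142, -0.002, 0.99], [-0.988, -0.063, 0.142]]
[[0.062, -0.985, -0.164], [0.138, -0.154, 0.978], [-0.988, -0.083, 0.126]]
```

```bash
sed -i 's/S6=1/S6=-1/' kin.py; cat >> kin.py <<'E'
def fkt(q):
    p,r=fk(q,P); m=r.as_matrix(); return p,np.c_[-m[:,1],-m[:,2],m[:,0]]
def ik(p,M,seeds=None):
    best=None
    for s in (seeds if seeds is not None else [[0,40,0,0,-60,0],[0,60,-30,0,-40,60],[0,60,30,-60,-60,-60],[0,90,30,-90,-60,0],[0,40,0,90,-60,0],[0,60,0,-170,-40,0]]):
        s=np.clip(np.array(s,float)+([np.degrees(np.arctan2(p[1],p[0]))+12,0,0,0,0,0] if seeds is None else 0),lo+.1,hi-.1)
        f=lambda q:np.r_[(fkt(q)[0]-p)*5,(R.from_matrix(M.T@fkt(q)[1])).as_rotvec()]
        o=least_squares(f,s,bounds=(lo,hi),x_scale=50)
        if best is None or o.cost<best.cost: best=o
    return best
def toolM(beta,psi,phi=0):
    b,a=np.radians([beta,psi]); z=np.array([np.sin(b)*np.cos(a),np.sin(b)*np.sin(a),-np.cos(b)])
    y=np.array([np.sin(a),-np.cos(a),0]); x=np.cross(y,z)
    return np.c_[x,y,z]@R.from_euler('z',phi,degrees=True).as_matrix()
E
python3 - <<'E'
from kin import *
np.set_printoptions(precision=1,suppress=True)
for psi in(15.5,-74.5,105.5):
  for beta in(40,50,60,70):
    for zg in(.12,):
      z=toolM(beta,psi)[:,2]; g=np.array([.542,.178,zg])
      for phi in(0,180,):
        o=ik(g-.051*z,toolM(beta,psi,phi)); print(psi,beta,phi,"err %.3f"%np.sqrt(2*o.cost),o.x)
      o=ik(np.array([.62,-.12,.1])-.051*z,toolM(beta,psi,180)); print("  tray err %.3f"%np.sqrt(2*o.cost),o.x)
E
```

```text
15.5 40 0 err 0.000 [ 45.4  11.6 -47.3 104.3 -19.3 -38.8]
15.5 40 180 err 0.000 [ 45.4  11.6 -47.3 104.3 -19.3 141.2]
  tray err 0.000 [  -2.1   20.6  -36.9 -118.4  -12.8   42.7]
15.5 50 0 err 0.064 [ 51.2  12.4 -53.2 117.6 -32.3 -58.1]
15.5 50 180 err 0.064 [ 51.2  12.4 -53.2 117.6 -32.3 121.9]
  tray err 0.000 [  -3.9   22.6  -42.7 -146.8  -27.6   72.6]
15.5 60 0 err 0.151 [ 59.6  15.9 -59.1 117.6 -49.  -69.6]
15.5 60 180 err 0.151 [ 59.6  15.9 -59.1 117.6 -49.  110.4]
  tray err 0.000 [  -5.5   26.6  -47.6 -154.2  -45.5   82.2]
15.5 70 0 err 0.223 [ 63.5  21.8 -61.3 117.6 -61.3 -78.9]
15.5 70 180 err 0.223 [ 63.5  21.8 -61.3 117.6 -61.3 101.1]
  tray err 0.000 [  -6.9   32.8  -51.3 -156.7  -64.5   87.5]
-74.5 40 0 err 0.000 [ 52.6  30.6 -14.4  32.2 -74.4 -54.2]
-74.5 40 180 err 0.000 [ 52.6  30.6 -14.4  32.2 -74.4 125.8]
  tray err 0.000 [ 23.9  28.7 -21.7  48.6 -58.  138.1]
-74.5 50 0 err 0.000 [ 55.5  34.4 -13.8  36.4 -81.3 -58.9]
-74.5 50 180 err 0.000 [ 55.5  34.4 -13.8  36.4 -81.3 121.1]
  tray err 0.000 [ 28.   31.5 -23.8  56.1 -64.3 128.1]
-74.5 60 0 err 0.000 [ 57.7  38.6 
[... 339 characters left out ...]
 13.6   29.3  -17.   -49.7  -57.4 -145.1]
105.5 40 180 err 0.000 [ 13.6  29.3 -17.  -49.7 -57.4  34.9]
  tray err 0.000 [-12.9  42.1   5.2 -35.4 -77.6  43.9]
105.5 50 0 err 0.000 [   9.7   32.9  -16.9  -58.1  -63.8 -135.7]
105.5 50 180 err 0.000 [  9.7  32.9 -16.9 -58.1 -63.8  44.3]
  tray err 0.000 [-15.5  46.4   8.3 -41.2 -85.1  47.4]
105.5 60 0 err 0.000 [   6.7   37.1  -16.7  -64.8  -71.  -128.1]
105.5 60 180 err 0.000 [  6.7  37.1 -16.7 -64.8 -71.   51.9]
  tray err 0.000 [-17.5  50.8  11.  -46.6 -92.4  49.9]
105.5 70 0 err 0.000 [   4.5   41.7  -16.4  -70.2  -78.7 -121.9]
105.5 70 180 err 0.000 [  4.5  41.7 -16.4 -70.2 -78.7  58.1]
  tray err 0.000 [-18.9  55.2  13.1 -51.8 -99.5  51.6]
```

```bash
cat > mv.py <<'E'
from h import *
from kin import toolM,ik,fkt
def st():
    s=sense(); M=s['ee_rot']; z=M[:,2]
    print("t",s['time_s'],"tcp",s['tcp_pos'],"beta %.1f az %.1f"%(np.degrees(np.arccos(-z[2])),np.degrees(np.arctan2(z[1],z[0]))),"q",s['joints'].round(1)); return s
def to(p,s=None):
    s=s or st(); d=s['ee_rot'].T@(np.array(p)-s['tcp_pos']); print("shift tool",d,"rows",np.abs(d).max()/.06); return d
E
python3 - <<'E'
from mv import *
print(onplane("scene",np.array([(390,62),(800,280),(430,85),(700,228)])*.8,0)[:,:2])
to([.1,.72,.45])
s=sense(); a=np.radians(105.5)
print(s['ee_rot'].T@np.array([np.cos(a),np.sin(a),0]))
E
```

```text
[[-0.2715 -0.9784]
 [-0.0562  0.5427]
 [-0.2259 -0.7247]
 [-0.0848  0.3095]]
t 2.575 tcp [0.2396 0.6723 0.41  ] beta 8.7 az 65.9 q [ 84.2  24.9  20.    2.8 -76.8 -14.5]
shift tool [-0.1471 -0.0036 -0.0416] rows 2.4508772236809406
[-0.5791 -0.8068  0.1165]
```

Request:
{"method": "jog_arm", "body": {"rows": [[[-0.049,-0.001,-0.014,0],[-0.049,-0.001,-0.014,0],[-0.049,-0.001,-0.014,0],[-0.034,-0.048,0.01,0],[-0.034,-0.048,0.01,0],[-0.034,-0.048,0.01,0],[-0.034,-0.048,0.01,0],[-0.034,-0.048,0.01,0],[-0.034,-0.048,0.01,0],[-0.034,-0.048,0.01,0],[-0.034,-0.048,0.01,0]]]}}

```text
time_s: 3.95
tcp_pos: [-0.017, 0.9772, 0.3517]
ee_rot: [[0.943, -0.324, 0.075], [-0.331, -0.895, 0.297], [-0.029, -0.305, -0.952]]
wrist_force: [-0.3, 0.1, 0.5]
gripper_width: 0.999
gripper_force: 0.0
```

```bash
python3 -c "
from mv import *
s=st(); a=np.radians(105.5);print(s['ee_rot'].T@np.c_[[np.cos(a),np.sin(a),0],[0,0,1],[1,0,0]])"
```

```text
t 3.95 tcp [-0.017   0.9772  0.3517] beta 17.9 az 75.8 q [102.2  62.3  80.7   7.9 -92.3 -30.4]
[[-0.5713 -0.0288  0.9431]
 [-0.7763 -0.3055 -0.3239]
 [ 0.2665 -0.9518  0.0754]]
```

Request:
{"method": "jog_arm", "body": {"rows": [[[-0.02,-0.055,0,0],[-0.02,-0.055,0,0],[-0.02,-0.055,0,0],[-0.02,-0.055,0,0],[-0.02,-0.055,0,0],[-0.02,-0.055,0,0],[-0.02,-0.055,0,0],[-0.02,-0.055,0,0],[-0.02,-0.055,0,0],[-0.02,-0.055,0,0]]]}}

```text
time_s: 5.2
tcp_pos: [-0.0215, 1.048, 0.4155]
ee_rot: [[0.952, -0.296, 0.08], [-0.278, -0.723, 0.633], [-0.129, -0.625, -0.77]]
wrist_force: [0.2, 0.5, 0.1]
gripper_width: 0.999
gripper_force: 0.0
```

```bash
python3 -c "
from mv import *
s=st(); print(s['ee_rot'])"
```

```text
t 5.2 tcp [-0.0215  1.048   0.4155] beta 39.6 az 82.8 q [102.5  61.8  80.7  13.1 -71.4 -31.4]
[[ 0.9519 -0.2957  0.08  ]
 [-0.2777 -0.7228  0.6328]
 [-0.1293 -0.6246 -0.7702]]
```

Request:
{"method": "jog_arm", "body": {"rows": [[[-0.032,-0.055,0,0],[-0.032,-0.055,0,0],[-0.032,-0.055,0,0],[-0.032,-0.055,0,0],[-0.032,-0.055,0,0],[-0.032,-0.055,0,0],[-0.032,-0.055,0,0],[-0.032,-0.055,0,0],[-0.032,-0.055,0,0],[-0.032,-0.055,0,0]]]}}

```text
time_s: 6.45
tcp_pos: [-0.1267, 1.0227, 0.6073]
ee_rot: [[0.961, -0.271, 0.057], [-0.182, -0.461, 0.868], [-0.209, -0.845, -0.492]]
wrist_force: [0.6, -0.3, 0.2]
gripper_width: 1.001
gripper_force: 0.0
```

```bash
python3 -c "
from mv import *
s=st(); print(s['ee_rot'])"
```

```text
t 6.45 tcp [-0.1267  1.0227  0.6073] beta 60.5 az 86.2 q [109.9  55.1  80.6  23.9 -59.5 -38.7]
[[ 0.9609 -0.2709  0.057 ]
 [-0.1815 -0.4613  0.8685]
 [-0.2089 -0.8449 -0.4925]]
```

```bash
python3 - <<'E'
from mv import *
def pl(n,a,b):
    m=camera_model(n); e=m["eye"]; d=[onplane(n,np.array(q)*.8,-1.0)[0]-e if True else 0 for q in(a,b)]
    N=np.cross(*d); N/=np.linalg.norm(N); return N,N@e
for sc,si in((((414,0),(423,75)),((768,0),(722,118))),):
    N1,c1=pl("scene",*sc);N2,c2=pl("side",*si)
    for z in(0,.5): 
        print(z,np.linalg.solve([N1[:2],N2[:2]],[c1-N1[2]*z,c2-N2[2]*z]))
# board edge ray at given x
m=camera_model("scene"); f=200/np.tan(np.radians(m["fovy"]/2))
for px in((600,70),(800,160),(800,190)):
    p=np.array(px)*.8; d=m["rotation"]@np.array([(p[0]-m["cx"])/f,(p[1]-m["cy"])/f,1])
    for x in(-.4,-.6,-.8,-1): print(px,m["eye"]+d*(x-m["eye"][0])/d[0])
i=capture("scene")[:,:,::-1]; cv2.imwrite("pics/s1.png",i)
E
```

```text
0 [-0.4293 -0.9599]
0.5 [-0.5233 -1.1654]
(600, 70) [-0.4    -0.1833  0.1669]
(600, 70) [-0.6    -0.2674  0.0827]
(600, 70) [-0.8    -0.3515 -0.0016]
(600, 70) [-1.     -0.4355 -0.0859]
(800, 160) [-0.4     0.4054  0.1019]
(800, 160) [-0.6     0.3955  0.0094]
(800, 160) [-0.8     0.3856 -0.0831]
(800, 160) [-1.      0.3757 -0.1756]
(800, 190) [-0.4     0.4411  0.0246]
(800, 190) [-0.6     0.4356 -0.0777]
(800, 190) [-0.8     0.4302 -0.1799]
(800, 190) [-1.      0.4248 -0.2821]
```

View pics/s1.png

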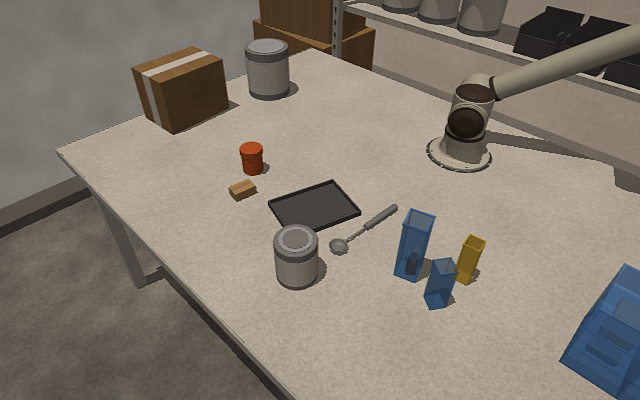

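The rack stands well behind (x < -0.45), so there's room. I'll add a bit more tilt.

Request:
{"method": "jog_arm", "body": {"rows": [[[-0.05,-0.05,0,0],[-0.05,-0.05,0,0],[-0.05,-0.05,0,0],[-0.045,-0.055,0,0],[-0.04,-0.055,0,0]]]}}

```text
time_s: 7.12
tcp_pos: [-0.193, 0.9049, 0.7746]
ee_rot: [[0.964, -0.263, -0.025], [-0.08, -0.381, 0.921], [-0.252, -0.886, -0.389]]
wrist_force: [1.5, -3.2, 5.8]
gripper_width: 1.001
gripper_force: 0.0
```

```bash
python3 -c "
from mv import *
from kin import *
s=st(); M=s['ee_rot'];print(M)
z=M[:,2];az=np.degrees(np.arctan2(z[1],z[0]));be=np.degrees(np.arccos(-z[2]))
M0=toolM(be,az); print('turn to level y, deg',np.degrees(np.arctan2((M.T@M0)[1,0],(M.T@M0)[0,0])))
for g in([.542,.178,.04],[.542,.178,.12]):
  o=ik(np.array(g)-.051*z,M0);print(np.sqrt(2*o.cost),o.x)
  o=ik(np.array(g)-.051*z,toolM(be,az,180));print(np.sqrt(2*o.cost),o.x)
to([.45,.0,.35],s)
"
```

```text
t 7.125 tcp [-0.193   0.9049  0.7746] beta 67.1 az 91.6 q [116.8  43.3  77.2  26.5 -61.7 -39.6]
[[ 0.9645 -0.263  -0.0252]
 [-0.0798 -0.3811  0.9211]
 [-0.2519 -0.8864 -0.3885]]
turn to level y, deg -105.86219035076805
5.5531045429159794e-14 [   4.5921   43.9648  -27.3478  -85.1274  -67.4427 -110.2712]
5.7743499367114545e-16 [  4.5921  43.9648 -27.3478 -85.1274 -67.4427  69.7288]
1.9784352767940025e-15 [   4.5921   36.4319  -26.279   -81.6575  -68.4348 -119.4921]
6.51342718591299e-16 [  4.5921  36.4319 -26.279  -81.6575 -68.4348  60.5079]
shift tool [ 0.7994  0.5521 -0.6848] rows 13.322708466198513
```

Request:
{"method": "jog_arm", "body": {"rows": [[[0,0,0,0.185],[0,0,0,0.185],[0,0,0,0.185],[0,0,0,0.185],[0,0,0,0.185],[0,0,0,0.185],[0,0,0,0.183]]]}}

```text
time_s: 8.0
tcp_pos: [-0.198, 0.913, 0.7581]
ee_rot: [[0.011, -1.0, -0.026], [-0.409, -0.028, 0.912], [-0.913, 0.001, -0.409]]
wrist_force: [-0.6, 0.7, -0.1]
gripper_width: 1.001
gripper_force: 0.0
```

```bash
python3 -c "
from mv import *
s=st(); M=s['ee_rot'];print(M)
d=to([.45,.55,.65],s)
print('then',M.T@(np.array([.53,.02,.30])-[.45,.55,.65]))
"
```

```text
t 8.0 tcp [-0.198   0.913   0.7581] beta 65.9 az 91.6 q [ 116.8   43.9   76.6   26.2  -61.7 -114. ]
[[ 0.0109 -0.9996 -0.026 ]
 [-0.4085 -0.0282  0.9123]
 [-0.9127  0.0007 -0.4087]]
shift tool [ 0.254  -0.6376 -0.3039] rows 10.626141542442655
then [ 0.5368 -0.0653 -0.3426]
```

```bash
python3 -c "
from mv import *
from kin import *
s=sense(); M=s['ee_rot']; q=s['joints']; 
W=[s['tcp_pos'],[.45,.55,.65],[.53,.02,.30],[.535,.13,.12]]
for a,b in zip(W,W[1:]):
  for t in np.linspace(.1,1,10):
    o=ik(np.array(a)+(np.array(b)-a)*t,M,[q]); q0=q;q=o.x; print(np.abs(q-q0).max().round(1),'%.3f'%np.sqrt(2*o.cost),q.round(1))
"
```

```text
31.5 0.000 [ 115.5   25.6   45.1   29.1  -49.5 -120.2]
11.2 0.000 [ 111.2   19.3   33.9   26.6  -43.2 -118.3]
8.3 0.000 [ 106.1   14.4   25.6   21.7  -38.  -113.5]
8.3 0.000 [ 100.1   10.7   19.3   13.9  -33.8 -105.2]
12.4 0.000 [ 93.1   8.   14.7   2.5 -30.8 -92.8]
15.9 0.000 [ 85.1   6.5  11.5 -12.  -29.8 -76.9]
16.9 0.000 [ 76.5   6.2   9.7 -27.2 -31.3 -60. ]
14.8 0.000 [ 67.7   7.1   9.3 -40.1 -35.2 -45.2]
11.3 0.000 [ 58.9   9.1  10.3 -49.3 -40.6 -33.9]
8.3 0.000 [ 50.6  12.   12.6 -55.3 -46.8 -25.8]
9.1 0.000 [ 46.    9.8   5.3 -61.3 -48.  -16.7]
8.6 0.000 [ 41.    8.4  -0.9 -66.3 -50.4  -8. ]
8.0 0.000 [ 35.4   7.9  -6.2 -70.2 -53.7   0. ]
7.4 0.000 [ 29.5   8.1 -10.5 -72.7 -57.7   7.4]
6.9 0.000 [ 23.3   9.2 -13.9 -74.  -61.9  14.4]
6.4 0.000 [ 17.   11.1 -16.4 -74.1 -66.2  20.8]
6.3 0.000 [ 10.7  13.8 -17.9 -73.2 -70.3  26.8]
6.1 0.000 [  4.6  17.1 -18.5 -71.5 -74.   32.2]
5.9 0.000 [ -1.3  20.9 -18.1 -69.2 -77.2  37.2]
5.5 0.000 [ -6.8  25.1 -16.7 -66.4 -80.   41.5]
1.9 0.000 [ -5.7  26.  -18.3 -67.6 -78.3  43.4]
2.0 0.000 [ -4.5  26.9 -19.7 -68.8 -76.7  45.4]
2.0 0.000 [ -3.4  27.9 -21.  -70.1 -75.2  47.4]
2.1 0.000 [ -2.2  29.  -22.3 -71.6 -73.7  49.5]
2.1 0.000 [ -1.1  30.2 -23.4 -73.1 -72.3  51.6]
2.2 0.000 [  0.1  31.5 -24.5 -74.8 -71.   53.7]
2.2 0.000 [  1.3  32.9 -25.5 -76.5 -69.8  55.9]
2.2 0.000 [  2.4  34.3 -26.3 -78.3 -68.8  58.2]
2.3 0.000 [  3.6  35.8 -27.1 -80.2 -67.8  60.4]
2.3 0.000 [  4.8  37.3 -27.7 -82.1 -66.9  62.7]
```

Request:
{"method": "jog_arm", "body": {"rows": [[[0.01,-0.026,-0.012,0],[0.01,-0.026,-0.012,0],[0.017,-0.042,-0.02,0],[0.017,-0.042,-0.02,0],[0.017,-0.042,-0.02,0],[0.017,-0.042,-0.02,0],[0.017,-0.042,-0.02,0],[0.017,-0.042,-0.02,0],[0.017,-0.042,-0.02,0],[0.017,-0.042,-0.02,0],[0.017,-0.042,-0.02,0],[0.017,-0.042,-0.02,0],[0.017,-0.042,-0.02,0],[0.017,-0.042,-0.02,0],[0.017,-0.042,-0.02,0],[0.017,-0.042,-0.02,0]]]}}

```text
time_s: 10.0
tcp_pos: [0.4507, 0.5522, 0.6528]
ee_rot: [[0.018, -1.0, -0.024], [-0.409, -0.029, 0.912], [-0.913, -0.007, -0.409]]
wrist_force: [0.5, 0.3, 0.0]
gripper_width: 1.002
gripper_force: 0.0
```

Request:
{"method": "jog_arm", "body": {"rows": [[[0.048,-0.006,-0.031,0],[0.048,-0.006,-0.031,0],[0.048,-0.006,-0.031,0],[0.048,-0.006,-0.031,0],[0.048,-0.006,-0.031,0],[0.048,-0.006,-0.031,0],[0.048,-0.006,-0.031,0],[0.048,-0.006,-0.031,0],[0.048,-0.006,-0.031,0],[0.048,-0.006,-0.031,0],[0.048,-0.006,-0.031,0]]]}}

```text
time_s: 11.38
tcp_pos: [0.5334, 0.0265, 0.3097]
ee_rot: [[0.018, -1.0, -0.024], [-0.411, -0.03, 0.911], [-0.911, -0.006, -0.411]]
wrist_force: [0.6, 0.5, -0.2]
gripper_width: 1.0
gripper_force: 0.0
```

```bash
python3 -c "
from mv import *
s=st(); M=s['ee_rot'];print(M); z=M[:,2]
# low align pose: grasp point beside pot; pre: 90mm back along horizontal
zh=z.copy();zh[2]=0;zh/=np.linalg.norm(zh)
g=np.array([.542,.178,.045]); T=g-.051*z
to(T-zh*.1,s); print('fwd .1',M.T@(zh*.1),'x .01',M.T@[.01,0,0],'up .075',M.T@[0,0,.075])
"
```

```text
t 11.375 tcp [0.5334 0.0265 0.3097] beta 65.7 az 91.5 q [-11.9  22.6   3.  -62.6 -93.6  23.8]
[[ 0.0179 -0.9995 -0.0245]
 [-0.411  -0.0297  0.9112]
 [-0.9115 -0.0063 -0.4113]]
shift tool [ 0.2203 -0.0111  0.1046] rows 3.672393377754991
fwd .1 [-0.0411 -0.0003  0.0911] x .01 [ 0.0002 -0.01   -0.0002] up .075 [-0.0684 -0.0005 -0.0308]
```

Request:
{"method": "jog_arm", "body": {"rows": [[[0.0412,-0.0022,0.0273,0],[0.0412,-0.0022,0.0273,0],[0.0412,-0.0022,0.0273,0],[0.0412,-0.0022,0.0273,0],[0.0412,-0.0022,0.0273,0],[0,0,0,0]]]}}

```text
time_s: 12.12
tcp_pos: [0.5425, 0.0691, 0.0627]
ee_rot: [[0.009, -1.0, -0.03], [-0.409, -0.031, 0.912], [-0.912, 0.004, -0.409]]
wrist_force: [-0.1, -0.6, -0.1]
gripper_width: 0.999
gripper_force: 0.0
```

```bash
python3 -c "
from mv import *
s=st();a=capture('scene')[130:330,300:520,::-1]; b=capture('side')[160:360,230:450,::-1]
cv2.imwrite('pics/c2.png',np.hstack([cv2.resize(i,(400,364),interpolation=cv2.INTER_CUBIC) for i in(a,b)]))
M=s['ee_rot'];z=M[:,2];print(M.T@(np.array([.542,.178,.045])-.051*z-s['tcp_pos']))"
```

```text
t 12.125 tcp [0.5425 0.0691 0.0627] beta 65.9 az 91.9 q [ -8.4  43.6  -4.1 -66.2 -78.9  47.3]
[-0.0284 -0.0029  0.0555]
```

View pics/c2.png

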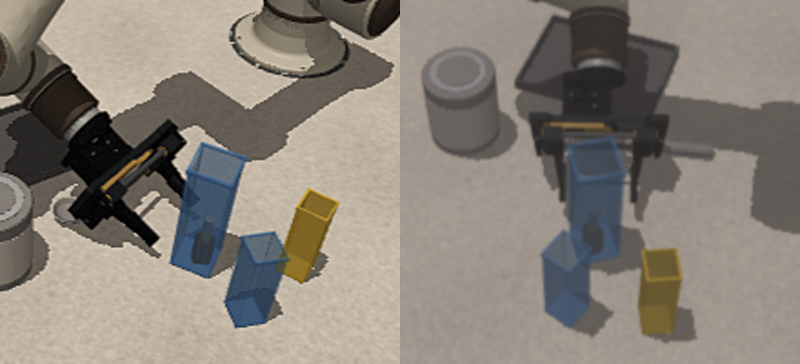

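The pot (side crop ~(597,200)) lies between the open fingers, and the spoon and tin are clear. I'll advance and nudge it square by moving toward -x, then close.

Request:
{"method": "jog_arm", "body": {"rows": [[[-0.0095,-0.001,0.0185,0],[-0.0095,-0.001,0.0185,0],[-0.0095,-0.001,0.0185,0],[0,0.005,0,0],[0,0.005,0,0],[0,0.004,0,0],[0,0.004,0,0],[0,0.004,0,0],[0,0.004,0,0]]]}}

```text
time_s: 13.35
tcp_pos: [0.5193, 0.1292, 0.0698]
ee_rot: [[0.016, -1.0, -0.023], [-0.409, -0.028, 0.912], [-0.912, -0.005, -0.409]]
wrist_force: [0.6, -0.1, -0.1]
gripper_width: 0.999
gripper_force: 0.3
```

Request:
{"method": "jog_arm", "body": {"rows": [[[0,0,0,0],[0,0,0,0],[0,0,0,0]]], "claw": 0.6}}

```text
time_s: 13.72
tcp_pos: [0.5197, 0.1295, 0.0698]
ee_rot: [[0.017, -1.0, -0.023], [-0.409, -0.028, 0.912], [-0.912, -0.006, -0.41]]
wrist_force: [-0.4, -0.2, 0.1]
gripper_width: 0.744
gripper_force: 0.3
```

```bash
python3 -c "
from mv import *
s=st();print(s['gripper_width'],s['gripper_force'],s['wrist_force']);a=capture('scene')[130:330,300:520,::-1]; b=capture('side')[190:330,290:444,::-1]
cv2.imwrite('pics/c3.png',np.hstack([cv2.resize(i,(400,364),interpolation=cv2.INTER_CUBIC) for i in(a,b)]))"
```

```text
t 13.725 tcp [0.5197 0.1295 0.0698] beta 65.8 az 91.5 q [ -3.5  41.2  -8.6 -70.3 -74.9  48.5]
0.7437878483298508 0.2931494469430618 [-0.3535 -0.1671  0.0737]
```

View pics/c3.png

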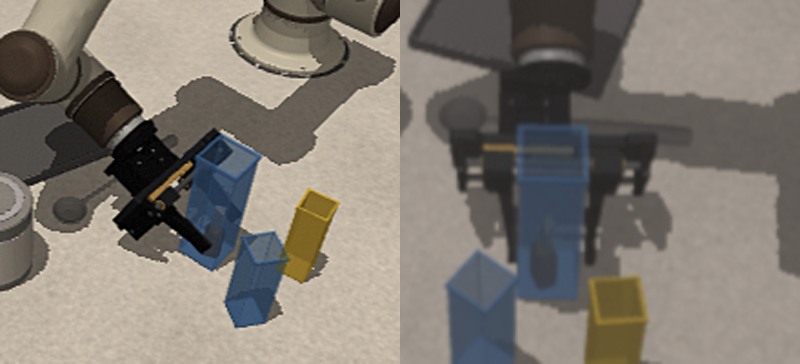

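The pot is now square to the gripper and upright. I'll open slightly, raise to the grasp height and grip.

Request:
{"method": "jog_arm", "body": {"rows": [[[0,0,-0.003,0],[-0.02,0,-0.009,0],[-0.021,0,-0.01,0],[-0.021,0,-0.01,0],[0,0,0,0]]], "claw": 0.85}}

```text
time_s: 14.45
tcp_pos: [0.5197, 0.1255, 0.1413]
ee_rot: [[0.021, -1.0, -0.022], [-0.409, -0.029, 0.912], [-0.912, -0.01, -0.41]]
wrist_force: [-0.1, 0.3, -0.2]
gripper_width: 0.845
gripper_force: 0.0
```

Request:
{"method": "jog_arm", "body": {"rows": [[[0,0,0,0],[0,0,0,0],[0,0,0,0],[0,0,0,0],[0,0,0,0],[0,0,0,0]]], "claw": 0.3}}

```text
time_s: 15.2
tcp_pos: [0.5191, 0.1256, 0.1392]
ee_rot: [[0.016, -1.0, -0.024], [-0.41, -0.028, 0.912], [-0.912, -0.005, -0.41]]
wrist_force: [0.7, -0.2, -1.9]
gripper_width: 0.641
gripper_force: 30.0
```

```bash
cat > dump.py <<'E'
from mv import *
from kin import *
s=sense(); M=s['ee_rot']; a=M.T@[0,0,1.]
g=s['tcp_pos']+.051*M[:,2]; print("g",g)
dm=.18-g[2]
for phi in(100,105,110,115,120,125,130,135,140,150,160,170,180):
    N=M@R.from_euler('z',phi,degrees=True).as_matrix(); ax=N@a
    sl=np.degrees(np.arcsin(-ax[2])); az=np.degrees(np.arctan2(ax[1],ax[0]))
    rim=ax*dm; perp=.028*np.cos(np.radians(sl)) # centre-to-lowest (flat); corners checked below
    X=N@(M.T@[[.028*i,.028*j,0] for i,j in((1,1),(1,-1),(-1,-1),(-1,1))][0] if 0 else a)
    c=[N@(a*dm+M.T@(R.from_euler('z',0).as_matrix()@np.array([.028*i,.028*j,0]))) for i in(1,-1) for j in(1,-1)]
    low=min(v[2] for v in c)
    body=min((N@np.array([.037*i,.095*j,-.051-k]))[2] for i in(1,-1) for j in(1,-1) for k in(0,.1))
    print(phi,"slope %.1f az %.1f mouth rel g"%(sl,az),rim,"lowest rim %.3f body low %.3f foot rel"%(low,body),(-ax*g[2]).round(3))
E
python3 dump.py
```

```text
g [0.5179 0.1721 0.1183]
100 slope -1.3 az -24.5 mouth rel g [ 0.0561 -0.0256  0.0014] lowest rim -0.036 body low -0.070 foot rel [-0.108  0.049 -0.003]
105 slope 2.7 az -26.6 mouth rel g [ 0.0551 -0.0276 -0.0029] lowest rim -0.041 body low -0.071 foot rel [-0.106  0.053  0.006]
110 slope 6.7 az -28.9 mouth rel g [ 0.0537 -0.0296 -0.0072] lowest rim -0.045 body low -0.072 foot rel [-0.103  0.057  0.014]
115 slope 10.6 az -31.3 mouth rel g [ 0.0519 -0.0315 -0.0113] lowest rim -0.050 body low -0.072 foot rel [-0.099  0.06   0.022]
120 slope 14.4 az -33.9 mouth rel g [ 0.0496 -0.0333 -0.0153] lowest rim -0.053 body low -0.071 foot rel [-0.095  0.064  0.029]
125 slope 18.0 az -36.7 mouth rel g [ 0.0471 -0.0351 -0.0191] lowest rim -0.057 body low -0.070 foot rel [-0.09   0.067  0.037]
130 slope 21.5 az -39.8 mouth rel g [ 0.0441 -0.0368 -0.0226] lowest rim -0.059 body low -0.067 foot rel [-0.084  0.07   0.043]
135 slope 24.9 az -43.2 mouth rel g [ 0.0408 -0.0384 -0.026 ] lowest rim -0.062 body low -0.064 foot rel [-0.078  0.073  0.05 ]
140 slope 28.0 az -46.9 mouth rel g [ 0.0372 -0.0398 -0.029 ] lowest rim -0.064 body low -0.061 foot rel [-0.071  0.076  0.056]
150 slope 33.5 az -55.3 mouth rel g [ 0.0293 -0.0423 -0.0341] lowest rim -0.066 body low -0.052 foot rel [-0.056  0.081  0.065]
160 slope 37.9 az -65.2 mouth rel g [ 0.0204 -0.0443 -0.0379] lowest rim -0.067 body low -0.041 foot rel [-0.039  0.085  0.073]
170 slope 40.7 az -76.5 mouth rel g [ 0.011  -0.0455 -0.0402] lowest rim -0.065 body low -0.028 foot rel [-0.021  0.087  0.077]
180 slope 41.6 az -88.5 mouth rel g [ 0.0012 -0.0461 -0.041 ] lowest rim -0.062 body low -0.013 foot rel [-0.002  0.088  0.079]
```

Request:
{"method": "jog_arm", "body": {"rows": [[[-0.05,0,-0.022,0],[-0.05,0,-0.022,0],[-0.05,0,-0.022,0],[-0.03,0,-0.013,0]]]}}

```text
time_s: 15.7
tcp_pos: [0.5178, 0.1272, 0.3393]
ee_rot: [[0.021, -1.0, -0.022], [-0.41, -0.029, 0.912], [-0.912, -0.01, -0.41]]
wrist_force: [-0.3, 0.7, -2.6]
gripper_width: 0.639
gripper_force: 30.0
```

```bash
python3 - <<'E'
from mv import *
from kin import *
s=st(); M=s['ee_rot']; q=s['joints']; z=M[:,2]
A=s['tcp_pos']; B=np.array([.467,-.084,.26])-.051*z; C=np.array([.467,-.084,.10])-.051*z
print("A->B",M.T@(B-A))
for t in np.linspace(.2,1,5):
    o=ik(A+(B-A)*t,M,[q]); q=o.x; print('%.3f'%np.sqrt(2*o.cost),q.round(1))
rz=lambda p:R.from_euler('z',p,degrees=True).as_matrix()
for p in(50,110): 
    o=ik(B,M@rz(p),[q-[0,0,0,0,0,p-(50 if p>50 else 0)]]); q=o.x; print(p,'%.3f'%np.sqrt(2*o.cost),q.round(1))
o=ik(C,M@rz(110),[q]); q=o.x; print('%.3f'%np.sqrt(2*o.cost),q.round(1)); print("down .16",(M@rz(110)).T@[0,0,-.16])
o=ik(C,M@rz(160),[q-[0,0,0,0,0,50]]);print('%.3f'%np.sqrt(2*o.cost),o.x.round(1))
E
```

```text
t 15.7 tcp [0.5178 0.1272 0.3393] beta 65.8 az 91.4 q [ -2.5  17.2  -0.  -65.7 -86.5  17.9]
A->B [ 0.1578  0.0577 -0.21  ]
0.000 [ -1.   20.  -20.6 -69.7 -76.3  39.3]
0.000 [ -6.7  21.5 -20.1 -66.5 -79.9  41.9]
0.000 [-12.4  23.4 -19.  -63.1 -83.4  44.3]
0.000 [-17.8  25.6 -17.1 -59.6 -86.7  46.6]
0.000 [-23.   28.1 -14.6 -56.1 -90.   48.6]
50 0.000 [-23.   28.1 -14.6 -56.1 -90.   -1.4]
110 0.000 [-23.   28.1 -14.6 -56.1 -90.  -61.4]
0.000 [-23.   39.9 -20.5 -57.4 -80.2 -46.5]
down .16 [-0.0485 -0.1377  0.0656]
0.000 [-23.   39.9 -20.5 -57.4 -80.2 -96.5]
```

Request:
{"method": "jog_arm", "body": {"rows": [[[0.03,0.011,-0.04,0],[0.0395,0.0145,-0.0525,0],[0.0395,0.0145,-0.0525,0],[0.03,0.011,-0.04,0],[0.019,0.007,-0.025,0],[0,0,0,0.12],[0,0,0,0.18],[0,0,0,0.18],[0,0,0,0.18],[0,0,0,0.18],[0,0,0,0.18],[0,0,0,0.18],[0,0,0,0.18],[0,0,0,0.18],[0,0,0,0.18],[0,0,0,0.12],[0,0,0,0]]]}}

```text
time_s: 17.82
tcp_pos: [0.4694, -0.1214, 0.2797]
ee_rot: [[-0.963, 0.268, -0.023], [0.089, 0.4, 0.912], [0.253, 0.876, -0.41]]
wrist_force: [0.4, 1.0, -2.1]
gripper_width: 0.638
gripper_force: 30.0
```

```bash
python3 -c "
from mv import *
s=st();M=s['ee_rot'];g=s['tcp_pos']+.051*M[:,2];print(g,s['gripper_width'],s['gripper_force'],'to low',M.T@(np.array([.467,-.084,.10])-g))
a=capture('scene')[120:320,200:420,::-1]; b=capture('side')[120:320,230:450,::-1]
cv2.imwrite('pics/c4.png',np.hstack([cv2.resize(i,(400,364),interpolation=cv2.INTER_CUBIC) for i in(a,b)]))"
```

```text
t 17.825 tcp [ 0.4694 -0.1214  0.2797] beta 65.8 az 91.5 q [ -26.5   25.7    1.5  -55.7 -102.9  -71.9]
[ 0.4683 -0.0749  0.2588] 0.6381037753722274 29.99708020593971 to low [-0.0399 -0.1431  0.0567]
```

View pics/c4.png

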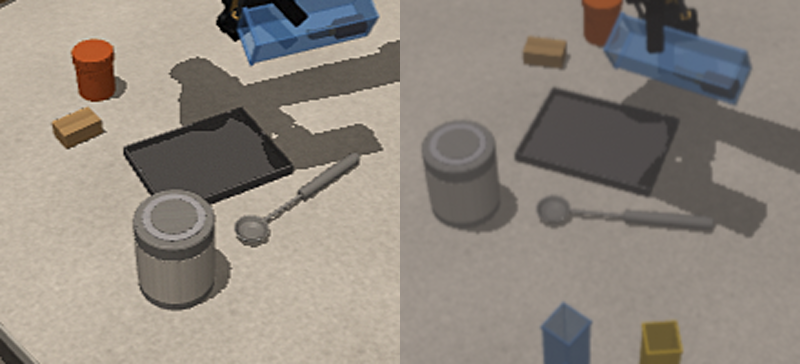

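The pot is held near level, mouth toward +x, with the opener still at its foot end. Lowering.

Request:
{"method": "jog_arm", "body": {"rows": [[[-0.008,-0.029,0.011,0],[-0.012,-0.043,0.017,0],[-0.012,-0.043,0.017,0],[-0.008,-0.028,0.012,0],[0,0,0,0]]]}}

```text
time_s: 18.55
tcp_pos: [0.4675, -0.1299, 0.1188]
ee_rot: [[-0.962, 0.273, -0.025], [0.089, 0.398, 0.913], [0.259, 0.876, -0.407]]
wrist_force: [-0.8, 0.6, -1.5]
gripper_width: 0.639
gripper_force: 30.0
```

```bash
python3 -c "
from mv import *
s=st();M=s['ee_rot'];g=s['tcp_pos']+.051*M[:,2];print(g,s['wrist_force'])
a=capture('scene')[120:320,200:420,::-1]; b=capture('side')[120:320,230:450,::-1]
cv2.imwrite('pics/c5.png',np.hstack([cv2.resize(i,(400,364),interpolation=cv2.INTER_CUBIC) for i in(a,b)]))"
```

```text
t 18.55 tcp [ 0.4675 -0.1299  0.1188] beta 66.0 az 91.6 q [-26.8  39.4  -3.7 -53.5 -92.3 -56.5]
[ 0.4662 -0.0833  0.098 ] [-0.848   0.59   -1.4848]
```

View pics/c5.png

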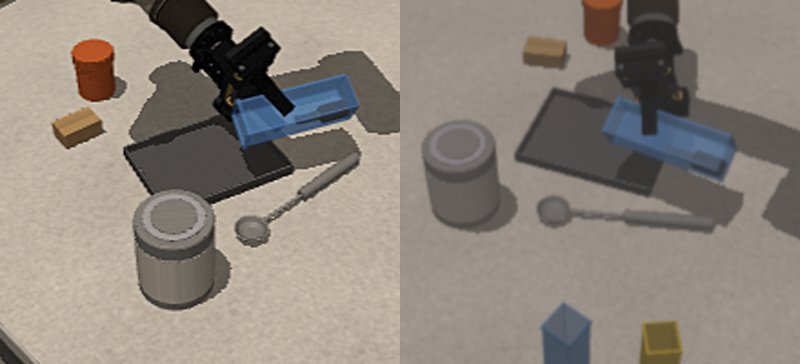

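The mouth is over the left part of the tray and low. Now the slow tip.

Request:
{"method": "jog_arm", "body": {"rows": [[[0,0,0,0.035],[0,0,0,0.035],[0,0,0,0.035],[0,0,0,0.035],[0,0,0,0.035],[0,0,0,0.035],[0,0,0,0.035],[0,0,0,0.035],[0,0,0,0.035],[0,0,0,0.035],[0,0,0,0.035],[0,0,0,0.035],[0,0,0,0.035],[0,0,0,0.035],[0,0,0,0.035],[0,0,0,0.035],[0,0,0,0.035],[0,0,0,0],[0,0,0,0],[0,0,0,0]]]}}

```text
time_s: 21.15
tcp_pos: [0.4682, -0.1302, 0.1209]
ee_rot: [[-0.647, 0.763, -0.023], [0.299, 0.281, 0.912], [0.702, 0.583, -0.409]]
wrist_force: [-0.1, -0.3, -1.8]
gripper_width: 0.642
gripper_force: 30.0
```

```bash
python3 -c "
from mv import *
s=st();M=s['ee_rot'];g=s['tcp_pos']+.051*M[:,2];print(g,s['wrist_force'],'up',M.T@[0,0,1],'back',M.T@[-.7,.7,0])
a=capture('scene')[120:320,200:420,::-1]; b=capture('side')[120:320,230:450,::-1]
cv2.imwrite('pics/c6.png',np.hstack([cv2.resize(i,(400,364),interpolation=cv2.INTER_CUBIC) for i in(a,b)]))"
```

```text
t 21.15 tcp [ 0.4682 -0.1302  0.1209] beta 65.8 az 91.5 q [-26.8  39.2  -3.6 -53.5 -92.3 -90.6]
[ 0.467  -0.0837  0.1   ] [-0.145  -0.2701 -1.809 ] up [ 0.702   0.5827 -0.4095] back [ 0.6616 -0.3369  0.6548]
```

View pics/c6.png

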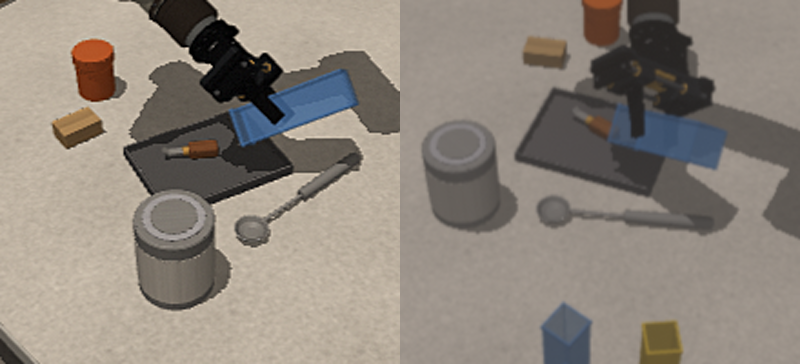

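The opener lies in the tray, clear of the pot's mouth (scene crop ~(192,150)). I'll lift away, turn upright and carry the pot home.

Request:
{"method": "jog_arm", "body": {"rows": [[[0.02,0.008,-0.002,0],[0.041,0.0165,-0.003,0],[0.0385,0.032,-0.0225,0],[0.0385,0.032,-0.0225,0],[0.0385,0.032,-0.0225,0]]]}}

```text
time_s: 21.88
tcp_pos: [0.4471, -0.1095, 0.3466]
ee_rot: [[-0.646, 0.763, -0.024], [0.298, 0.282, 0.912], [0.702, 0.582, -0.41]]
wrist_force: [0.6, -0.8, -2.0]
gripper_width: 0.642
gripper_force: 30.0
```

Request:
{"method": "jog_arm", "body": {"rows": [[[0,0,0,-0.1],[0,0,0,-0.18],[0,0,0,-0.18],[0,0,0,-0.18],[0,0,0,-0.18],[0,0,0,-0.18],[0,0,0,-0.18],[0,0,0,-0.18],[0,0,0,-0.18],[0,0,0,-0.18],[0,0,0,-0.18],[0,0,0,-0.18],[0,0,0,-0.18],[0,0,0,-0.12],[0,0,0,-0.075],[0,0,0,0],[0,0,0,0]]]}}

```text
time_s: 24.0
tcp_pos: [0.4475, -0.1097, 0.3447]
ee_rot: [[0.015, -1.0, -0.024], [-0.409, -0.028, 0.912], [-0.912, -0.004, -0.409]]
wrist_force: [0.1, 0.1, -1.0]
gripper_width: 0.643
gripper_force: 30.0
```

```bash
python3 -c "
from mv import *
s=st();M=s['ee_rot'];print(M)
to([.5225,.127,.26],s); print('down .1',M.T@[0,0,-.1])"
```

```text
t 24.0 tcp [ 0.4475 -0.1097  0.3447] beta 65.8 az 91.5 q [ -26.8   19.4    2.3  -57.2 -107.1   28.5]
[[ 0.0152 -0.9996 -0.0238]
 [-0.409  -0.0279  0.9121]
 [-0.9124 -0.0041 -0.4093]]
shift tool [-0.0184 -0.0813  0.2488] rows 4.1462465071088435
down .1 [0.0912 0.0004 0.0409]
```

Request:
{"method": "jog_arm", "body": {"rows": [[[-0.003,-0.013,0.04,0],[-0.0045,-0.02,0.06,0],[-0.0045,-0.02,0.06,0],[-0.0035,-0.016,0.05,0],[-0.003,-0.0125,0.039,0],[0.03,0,0.0135,0],[0.04,0,0.018,0],[0.025,0,0.011,0],[0.007,0,0.003,0],[0,0,0,0]]]}}

```text
time_s: 25.25
tcp_pos: [0.5233, 0.1253, 0.1491]
ee_rot: [[0.016, -1.0, -0.023], [-0.409, -0.028, 0.912], [-0.912, -0.005, -0.409]]
wrist_force: [0.4, 0.6, -1.6]
gripper_width: 0.645
gripper_force: 30.0
```

```bash
python3 -c "
from mv import *
s=st();print(s['wrist_force'])
a=capture('scene')[130:330,300:520,::-1]; b=capture('side')[190:330,290:444,::-1]
cv2.imwrite('pics/c7.png',np.hstack([cv2.resize(i,(400,364),interpolation=cv2.INTER_CUBIC) for i in(a,b)]))"
```

```text
t 25.25 tcp [0.5233 0.1253 0.1491] beta 65.8 az 91.5 q [ -3.4  33.2  -7.3 -68.3 -78.   39.6]
[ 0.4188  0.6235 -1.5624]
```

View pics/c7.png

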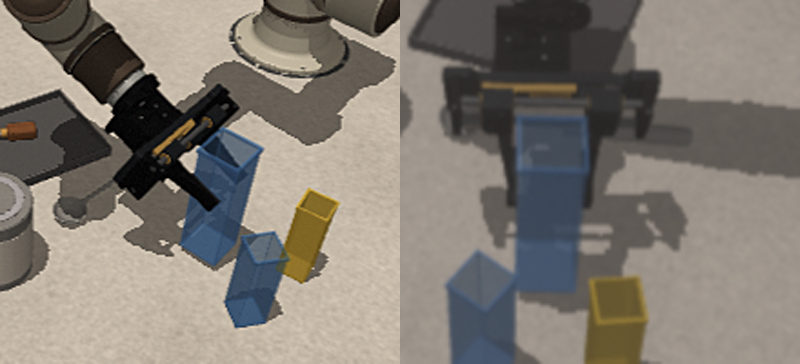

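The pot is upright, about 10 mm above the shelf. Lowering gently.

Request:
{"method": "jog_arm", "body": {"rows": [[[0.0027,0,0.0012,0],[0.0027,0,0.0012,0],[0.0027,0,0.0012,0],[0,0,0,0],[0,0,0,0]]]}}

```text
time_s: 25.98
tcp_pos: [0.5231, 0.1253, 0.1401]
ee_rot: [[0.016, -1.0, -0.023], [-0.409, -0.028, 0.912], [-0.912, -0.005, -0.409]]
wrist_force: [-0.1, -0.6, -2.0]
gripper_width: 0.637
gripper_force: 30.0
```

Request:
{"method": "jog_arm", "body": {"rows": [[[0.0014,0,0.0006,0],[0,0,0,0],[0,0,0,0]]]}}

```text
time_s: 26.35
tcp_pos: [0.5232, 0.1253, 0.1386]
ee_rot: [[0.017, -1.0, -0.023], [-0.409, -0.028, 0.912], [-0.912, -0.006, -0.409]]
wrist_force: [-0.5, 0.4, -1.5]
gripper_width: 0.637
gripper_force: 30.0
```

Request:
{"method": "jog_arm", "body": {"rows": [[[0,0,0,0],[0,0,0,0],[0,0,0,0],[0,0,0,0]]], "claw": 0.9}}

```text
time_s: 26.85
tcp_pos: [0.5231, 0.1253, 0.1387]
ee_rot: [[0.017, -1.0, -0.023], [-0.409, -0.028, 0.912], [-0.912, -0.006, -0.409]]
wrist_force: [0.1, -0.2, 0.3]
gripper_width: 0.891
gripper_force: 0.0
```

Request:
{"method": "jog_arm", "body": {"rows": [[[0.005,0,-0.0114,0],[0.0103,0,-0.0228,0],[0.0103,0,-0.0228,0],[0.0103,0,-0.0228,0],[-0.027,0,-0.024,0],[-0.027,0,-0.024,0],[0,0,0,0],[0,0,0,0]]]}}

```text
time_s: 27.85
tcp_pos: [0.5255, 0.0158, 0.2071]
ee_rot: [[0.016, -1.0, -0.023], [-0.409, -0.027, 0.912], [-0.912, -0.005, -0.409]]
wrist_force: [-0.1, -0.1, 0.1]
gripper_width: 0.903
gripper_force: 0.0
```

```bash
python3 -c "
from mv import *
s=st();b=capture('side')[110:330,200:450,::-1]
cv2.imwrite('pics/c8.png',cv2.resize(b,(680,600),interpolation=cv2.INTER_CUBIC))"
```

```text
t 27.85 tcp [0.5255 0.0158 0.2071] beta 65.8 az 91.4 q [-13.1  30.   -2.5 -62.1 -88.5  35.5]
```

View pics/c8.png

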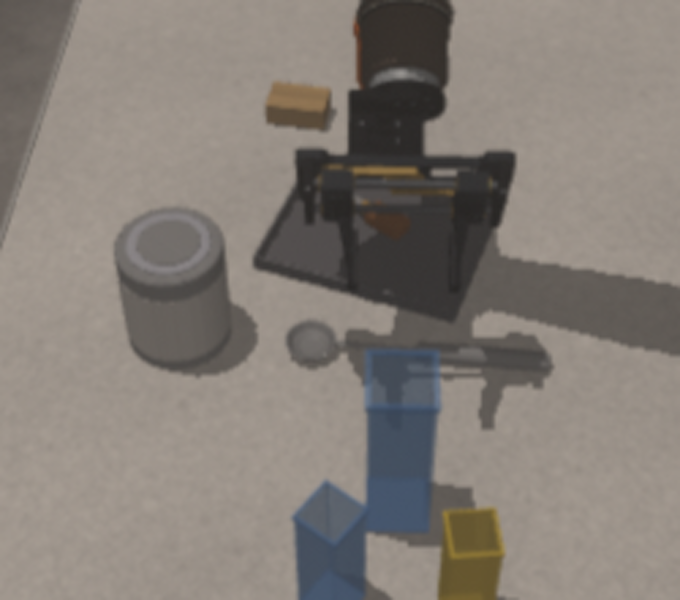

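The pot stands free and upright (390,440) about 2 cm from its start, the opener is in the tray and the bystanders are untouched. Handing in.

```bash
python3 -c "
from station import *
print(finish_job())"
```

```text
the job is handed in; nothing more can be done
None
```

I handed in the job at about 28 s: the opener slid out into the tray, the empty pot stands upright and released about 2 cm from where it started, and the bystanders look undisturbed in the pictures, though the hand-in returned no verdict.

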